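# Clamp the file in the ski bench file holder

## Robot

A 7-joint arm with a two-finger parallel gripper is mounted at the origin on the work surface. World frame = base frame: x ahead of the robot, y to its left, z up, the work surface at z = 0. Lengths are in m, angles in degrees, forces in N, time in s.
With the tool pointing down it reaches from about 0.375 to 0.925 m from the base axis. Payload 3.1 kg.
Tool frame: the origin (TCP) lies midway between the tips of the shut fingers; the grasp point (between the pads) lies env.grasp_offset behind it (env.grasp_offset is the distance from the TCP to the grasp point, in m); z points along the fingers, x is the direction in which the jaws open and shut, and the axes are right-handed (so a half turn about z gives the same grasp; the last joint's range is limited). The gripper opens to 85 mm and grips with 20 to 120 N. Pads are 22 mm wide; open, the fingers measure 114 mm over their backs; the gripper's body (76 mm by 85 mm) begins 54 mm behind the grasp point. The pads swing forward as they close: fully open they stand 13 mm farther back than shut.
Start: joints at [-70.577, 21.939, 2.515, 91.553, -1.026, 66.532, -2.859], TCP at [0.275, 0.589, 0.231] pointing down, gripper open.
Joint ranges: [-149.38, 149.38], [-23.57, 123.04], [-84.95, 90], [0, 143.3], [-89.99, 269.99], [3.08, 112.72], [-163.45, 163.45]. Speed limits (degrees/s): [159.86, 159.86, 180, 180, 180, 180, 180].

## Interface

Orientations are given as [roll, pitch, yaw] about the fixed x, y, z axes, in that order (R = Rz(yaw) Ry(pitch) Rx(roll)).
In Python, from cell import env gives the robot as it stands.
- The arm moves only by the tool apply_moves, never from a script. Its argument "series" is a list of rows, each an object with "delta_rot": the turn, a rotation vector about the tool's x, y, z in units of 5 degrees (1.0 is 5 degrees), a list of three; "xyz": the shift along the tool's x, y, z in units of 25 mm (1.0 is 25 mm), a list of three; "claw": the opening in per cent of the stroke, from 0 (shut) to 100 (fully open). In form: [{"delta_rot": [rx, ry, rz], "xyz": [dx, dy, dz], "claw": claw}, ...]. A call has 1 to 5 rows; each row shifts and turns the commanded pose from where the row before left it, along the tool's axes as they then stand; what a row does not reach is not made up. A row lasts 1/10 s, in which the tool goes at most 50 mm and 8.59 degrees, less where a joint would pass 70% of its speed; a pose out of reach is approached as far as the arm can. A call is refused whole if a number of a shift passes 1 or a number of a turn 1, either way. A call with a gripper value outside its range is refused whole. The fingers move at their own pace and stop on an object; "force" is the grip in N (left out, the last holds). Time passes only in rows, so rows that do not move let the fingers close. It gives the time, the measured TCP pose, the force and the opening at its end, in the units of the state.
- env.observe(): the state, without advancing time (a new reading comes with each control period).
- env.capture(name): name is "side" or "top" or "wrist"; returns the picture (384x512x3 uint8, red, green, blue); there is no depth.
- env.calibration(name): a dict with "intrinsics" (3x3 intrinsics, pixels), "R" (3x3) and "t" (3): a world point X has camera coordinates R X + t. Camera axes: x right, y down, z forward; pixel columns grow to the right and rows downward; lengths in m; the calibration is good to about 2 mm. A picture is of the moment at which its call begins: read the wrist's pose just before it. calibration takes no time and is no camera call; for the wrist camera it gives the pose at the moment of the call.
- env.close_job(): hands the job in, once; it reports no verdict.
The state is a dict: "time": time; "joint_positions": joint angles; "joint_velocities": joint speeds; "joint_torque": joint torques, N m; "tcp_pos": TCP position; "eef_rot": TCP orientation; "wrist_force": force on the tool from outside, world axes, zero at the start; "ft_torque": the same for the moment, N m; "finger_gap": finger opening in m.
Only numpy, scipy, OpenCV 4.12 (cv2) and the standard library are available. Lean on these libraries where they do the work, as an engineer would, in place of code of your own. Each camera call takes 0.05 s, during which the arm holds its last target. There are 200 camera calls.

## Task

Lift the holder's spring clip until it stays up by itself, then slide the flat file into the channel beneath it until it presses the sprung stop back two or three millimetres (feel for it; never ram the stop to the end of its travel). Let go of the file and swing the clip back down so that it clamps the file, still touching the stop; leave the other things on the bench where they are.

Things in the scene. Friction and masses are not known exactly. Their poses are not given: they have to be found in the camera images.
- holder: aluminium file holder fixed to the bench, foot 170 x 64 mm. Origin under the channel on the bench; x along the channel, the way the file slides in; y across; z up. Channel floor 30 mm up, from x = -88 to 62 mm; side walls 28.4 mm apart, tops 37 mm up; mouth flared to about 34 mm over x = -95 to -78, floor edge sloped. Fingers holding the file must stay behind x = -97 mm
- channel_mouth (a point): middle of the channel mouth on the floor of the channel (holder x = -92, y = 0, z = 30 mm); its axes are those of the holder
- clip_hinge (a point): middle of the clip's hinge pin, at holder x = 45, y = 0, z = 48 mm; the pin lies along holder y
- clip (a joint): angle of the steel spring clip, rad: 0 down on nothing (pad 2 mm above the channel floor), about 0.07 down on the file, 1.1 fully up. Rising turns its free end up and over towards holder +x. Over-centre spring: below about 0.55 it pulls the clip down, above it pulls it up and keeps it there. Moving it takes about 5 N at the tab; past the centre it swings on by itself in about 2 s
- clip_tab (a point): point on the black upright tab at the clip's free end (14 mm across in holder y, 7 mm thick, 36 mm high, top 14 mm beyond this point), for pinching it. It lies 78 mm along the clip from the hinge pin and 20 mm off it. Clip down: 68 mm above the bench, holder x -33 mm, tab upright. Clip up: 127 mm above the bench, holder x +27 mm, tab's top pointing to +x and a little up
- file_center (a point): centre of the flat steel file, a plain bar 140 x 26 x 7 mm (x along it, y across, z up), about 0.2 kg, both ends alike. It lies on the wooden rest, 14 mm above the bench, supported under its middle 90 mm; both ends stick out freely, so fingers can reach below it there. When home, its end has passed under the clip pad and is at the stop
- file: the same file; origin under its centre
- stop (a joint): how far the sprung stop in the channel is pressed back, m: 0 free, 0.005 end of travel. 1600 N/m and heavily damped (100 N s/m): press slowly; 2 to 4 mm takes 3 to 6.5 N beyond the file's sliding friction. When let go, the file slides back until friction holds it (0.4 to 1 mm still pressed). The free face lies anywhere from holder x = -6 to +6 mm: find it by feel
- rest: wooden rest 90 x 16 x 14 mm fixed to the bench, origin under its centre, x along it
- wax_bar: bystander: yellow wax bar 85 x 36 x 20 mm, origin under its centre
- scraper: bystander: clear plastic scraper 140 x 60 x 5 mm lying flat, origin under its centre
- brush: bystander: blue ski brush 125 x 62 x 34 mm, origin under its centre
There are look-alikes about, which are no part of the job. Of the things like the file, leave any that is blue; of the rest the larger one is meant. What is shaped like the holder but purple is not meant.

How it is judged (in metres and radians):
On the way, in this order (a step that is already met when the one before it is completed fails the run):
1. the clip is up and stays up, the file not yet beneath it (value of joint clip above 0.95 rad and x of file_center in the frame of holder below -0.12 m), for 0.2 s.
2. the file lies in the channel beneath the raised clip and presses the sprung stop back by at least 1.5 mm (value of joint stop above 0.0015 m and value of joint clip above 0.5 rad and y of file_center in the frame of holder between -0.004 and 0.004 m and z of file_center in the frame of holder below 0.04 m), for 0.2 s.
At the end, for the whole second after the job is handed in: The file lies flat and at rest in the channel (within 3 mm of its middle line and 2 mm of the floor height, within 0.06 rad of its direction), its end still touching the sprung stop (stop pressed by more than 0.2 mm), and the clip is down on the file (0.035 to 0.11 rad) (value of joint clip between 0.035 and 0.11 rad and value of joint stop between 0.0002 and 0.0047 m and x of file_center in the frame of holder between -0.085 and -0.05 m and y of file_center in the frame of holder between -0.003 and 0.003 m and z of file_center in the frame of holder between 0.0315 and 0.0355 m and angle between the x axis of file and the x axis of holder, either way round below 0.06 rad and linear speed of file below 0.01 m/s).
It fails at once if the sprung stop is rammed to the end of its travel (pressed more than 4.7 mm) (value of joint stop above 0.0047 m).
It fails at once if the file is forced against the holder with more than 30 N (contact force between file and holder above 30 N).
It fails at once if a bystander (wax bar, scraper, brush) is moved more than 30 mm (distance of any of wax_bar, scraper, brush from where it was at the start of the episode above 0.03 m).
It also fails if it takes over 72 s, if anything falls off the work surface, if the arm or the gripper's body presses on something with over 40 N, if the wrist force passes 120 N, or if a joint passes its speed limit or range.

## Working session

There is one attempt and no reset: what is moved stays moved. The work goes in short steps, Python scripts to look and compute and a tool call to move; the robot and the scene stay as the last step left them, time stands still between calls to the robot, and variables do not carry over. Pictures are saved under pics/ and viewed, about 8 in all and at most 12, crops included, and the job is handed in when it is done.

Besides the shell and the picture viewer there is one more tool, called after "Call:" as name(argument=value, ...), one argument or row to a line, values as JSON. apply_moves: Moves the arm, as the interface text tells. Its arguments: {"type":"object","properties":{"series":{"type":"array"},"force":{"type":"number"}},"required":["series"]}

```bash
mkdir -p pics; ls; python3 - <<'E'
from cell import env
import cv2,numpy as np
print(env.observe()); print(env.grasp_offset)
for n in("top","side"):
    im=env.capture(n); cv2.imwrite(f"pics/{n}0.png",im[...,::-1])
    c=env.calibration(n); print(n,c)
E
```

```text
pics
{'time': 0.0, 'joint_positions': array([-70.57705548,  21.99349369,   2.51100512,  91.65224054,
        -1.02657036,  66.53071008,  -2.85810131]), 'joint_velocities': array([-0.05270427, -0.04768029, -0.01195766,  0.04782936, -0.07569461,
        0.02944759, -0.07001619]), 'joint_torque': array([-2.46375004e-05, -4.33459604e+01,  1.02458563e+00, -2.49515265e+01,
        1.05904587e-02,  1.11233653e-02, -1.02691104e-05]), 'tcp_pos': array([0.27456185, 0.58809633, 0.22984407]), 'eef_rot': array([1.79992742e+02, 1.53793911e-01, 6.49790607e+01]), 'wrist_force': array([0.64616369, 0.01970229, 0.47450009]), 'ft_torque': array([0.02723522, 0.00405594, 0.0030572 ]), 'finger_gap': 0.08523415652044902}
0.0187
top {'intrinsics': array([[498.92811608,   0.        , 253.30638646],
       [  0.        , 498.92811608, 193.69034617],
       [  0.        ,   0.        ,   1.        ]]), 'R': array([[ 0.0112509 , -0.99991482, -0.00661608],
       [-0.98718295, -0.01005377, -0.1592757 ],
       [ 0.15919561,  0.00832327, -0.98721197]]), 't': array([0.04999493, 0.45529442, 1.46046817])}
side {'intrinsics': array([[463.57929859,   0.        , 258.07613339],
       [  0.        , 463.57929859, 179.99997591],
       [  0.        ,   0.        ,   1.        ]]), 'R': array([[ 0.71641776, -0.69766573,  0.00285002],
       [-0.34096509, -0.35368775, -0.87100389],
       [ 0.60867758,  0.6230309 , -0.49126785]]), 't': array([-0.29147867,  0.24523073,  1.13270823])}
```

```bash
python3 - <<'E'
import cv2,numpy as np
a=cv2.imread("pics/top0.png");b=cv2.imread("pics/side0.png")
cv2.imwrite("pics/top0b.png",cv2.resize(a,(800,600),interpolation=cv2.INTER_CUBIC))
cv2.imwrite("pics/side0b.png",cv2.resize(b,(800,600),interpolation=cv2.INTER_CUBIC))
E
```

```text
(no output)
```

View pics/top0b.png

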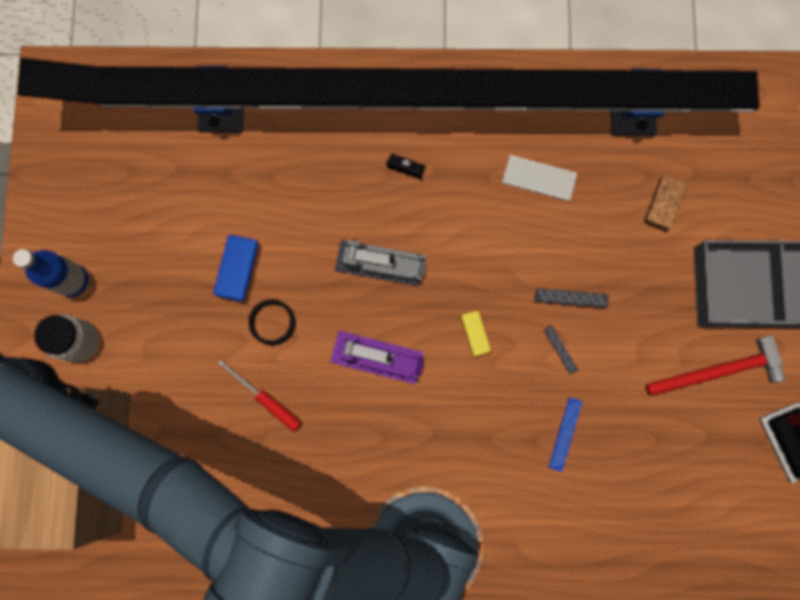

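View pics/side0b.png

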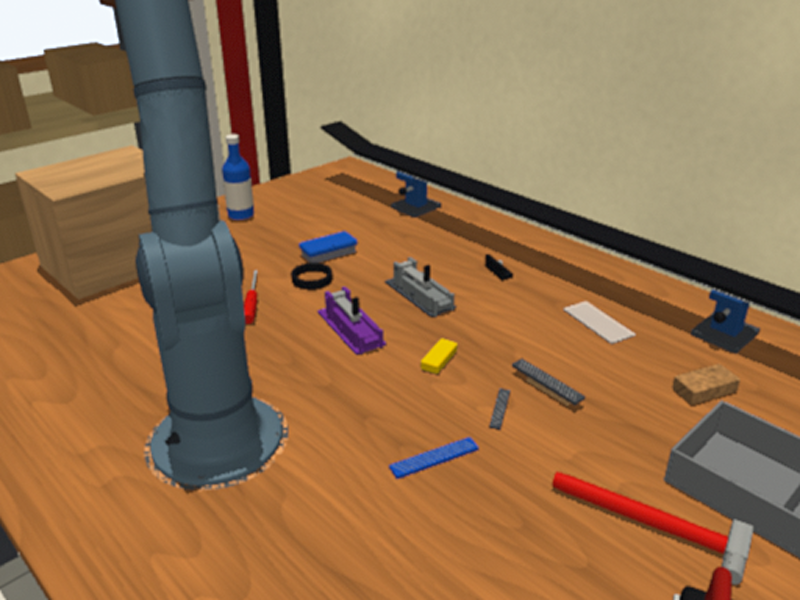

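The top view (800x600 scale) shows three file-like bars: grey textured (571,298), smaller grey (561,349), and blue (565,434). The larger grey one at (571,298) is meant. There are two holders: grey (380,262), which is meant, and purple (377,357), which is not. The hinge block is at the left end, so the mouth faces right (world -y), towards the file.

```bash
cat > h.py <<'E'
from cell import env
import cv2,numpy as np
from scipy.spatial.transform import Rotation as Ro
def ray(c,p):
    K,R,t=[np.array(c[k]) for k in("intrinsics","R","t")]
    d=R.T@np.linalg.inv(K)@[p[0],p[1],1.]; return -R.T@t,d/np.linalg.norm(d)
def plane(c,p,z):
    o,d=ray(c,p); return o+d*(z-o[2])/d[2]
def tri(c1,p1,c2,p2):
    o1,d1=ray(c1,p1);o2,d2=ray(c2,p2)
    s=np.linalg.lstsq(np.c_[d1,-d2],o2-o1,rcond=None)[0]
    a,b=o1+d1*s[0],o2+d2*s[1]; return (a+b)/2,np.linalg.norm(a-b)
def proj(c,X):
    q=np.array(c["intrinsics"])@(np.array(c["R"])@X+c["t"]); return q[:2]/q[2]
def go(pos,rpy=None):
    """units to reach TCP pos / rpy: shift (tool axes now), turn"""
    s=env.observe();R=Ro.from_euler('xyz',s["eef_rot"],degrees=True)
    d=R.inv().apply(np.array(pos)-s["tcp_pos"])/.025
    r=np.zeros(3) if rpy is None else np.degrees((R.inv()*Ro.from_euler('xyz',rpy,degrees=True)).as_rotvec())/5
    print("shift",d.round(2),"turn",r.round(2),"t",s["time"]); return d,r
E
python3 - <<'E'
from h import *
c=env.calibration("top");s=env.calibration("side")
f=.64
for n,p,q,z in [("file",(571,298),(548,384),.021),("holder",(380,264),(424,286),.03),("wax",(476,333),(439,356),.02)]:
    p=np.array(p)*f;q=np.array(q)*f
    print(n,plane(c,p,z).round(3),tri(c,p,s,q))
for p in[(537,297),(606,299),(338,256),(425,270)]: print(plane(c,np.array(p)*f,.02).round(3))
w=env.calibration("wrist");o=env.observe();R=Ro.from_euler('xyz',o["eef_rot"],degrees=True)
print("cam in tool",R.inv().apply(-w["R"].T@w["t"]-o["tcp_pos"]).round(4), (R.inv().as_matrix()@w["R"].T).round(3),w["intrinsics"])
E
```

```text
file [ 0.47  -0.285  0.021] (array([ 0.47152614, -0.28687414,  0.01226584]), np.float64(0.0005853069676422359))
holder [0.532 0.086 0.03 ] (array([0.53770352, 0.08230553, 0.02529603]), np.float64(0.01323843357929445))
wax [ 0.4  -0.1   0.02] (array([ 0.40014704, -0.10063135,  0.01092292]), np.float64(0.0017276122578215648))
[ 0.471 -0.219  0.02 ]
[ 0.469 -0.353  0.02 ]
[0.549 0.169 0.02 ]
[ 0.523 -0.001  0.02 ]
cam in tool [ 1.000e-04 -6.730e-02 -1.431e-01] [[ 1.     0.    -0.   ]
 [-0.     0.965  0.262]
 [ 0.    -0.262  0.965]] [[337.50559618   0.         255.39900239]
 [  0.         337.50559618 192.26119424]
 [  0.           0.           1.        ]]
```

Call:
apply_moves(
  series=[
    {"delta_rot": [0,0,1],"xyz": [0,0,0],"claw": 100},
    {"delta_rot": [0,0,1],"xyz": [0,0,0],"claw": 100},
    {"delta_rot": [0,0,1],"xyz": [0,0,0],"claw": 100},
    {"delta_rot": [0,0,1],"xyz": [0,0,0],"claw": 100},
    {"delta_rot": [0,0,1],"xyz": [0,0,0],"claw": 100},
  ],
)

```text
time: 0.6
tcp_pos: [0.2747, 0.5885, 0.2304]
eef_rot: [180.0, 0.1, 39.8]
wrist_force: [-0.2, 0.5, -0.7]
finger_gap: 0.0853
```

Call:
apply_moves(
  series=[
    {"delta_rot": [0,0,1],"xyz": [0,0,0],"claw": 100},
    {"delta_rot": [0,0,1],"xyz": [0,0,0],"claw": 100},
    {"delta_rot": [0,0,1],"xyz": [0,0,0],"claw": 100},
    {"delta_rot": [0,0,1],"xyz": [0,0,0],"claw": 100},
    {"delta_rot": [0,0,1],"xyz": [0,0,0],"claw": 100},
  ],
)

```text
time: 1.1
tcp_pos: [0.2747, 0.5885, 0.2304]
eef_rot: [179.9, 0.1, 14.8]
wrist_force: [0.8, -0.7, 0.1]
finger_gap: 0.0851
```

Call:
apply_moves(
  series=[
    {"delta_rot": [0,0,1],"xyz": [0,0,0],"claw": 100},
    {"delta_rot": [0,0,1],"xyz": [0,0,0],"claw": 100},
    {"delta_rot": [0,0,1],"xyz": [0,0,0],"claw": 100},
    {"delta_rot": [0,0,1],"xyz": [0,0,0],"claw": 100},
    {"delta_rot": [0,0,0.8],"xyz": [0,0,0],"claw": 100},
  ],
)

```text
time: 1.6
tcp_pos: [0.2747, 0.5885, 0.2304]
eef_rot: [179.9, 0.0, -9.2]
wrist_force: [-0.7, 1.0, 0.5]
finger_gap: 0.0854
```

Call:
apply_moves(
  series=[
    {"delta_rot": [0,0,0],"xyz": [0.65,1,0.05],"claw": 100},
    {"delta_rot": [0,0,0],"xyz": [0.65,1,0.05],"claw": 100},
    {"delta_rot": [0,0,0],"xyz": [0.65,1,0.05],"claw": 100},
    {"delta_rot": [0,0,0],"xyz": [0.65,1,0.05],"claw": 100},
    {"delta_rot": [0,0,0],"xyz": [0.65,1,0.05],"claw": 100},
  ],
)

```text
time: 2.1
tcp_pos: [0.3357, 0.4512, 0.2244]
eef_rot: [179.9, 0.0, -9.0]
wrist_force: [-0.1, -0.0, -0.4]
finger_gap: 0.0854
```

Call:
apply_moves(
  series=[
    {"delta_rot": [0,0,0],"xyz": [0.65,1,0.05],"claw": 100},
    {"delta_rot": [0,0,0],"xyz": [0.65,1,0.05],"claw": 100},
    {"delta_rot": [0,0,0],"xyz": [0.65,1,0.05],"claw": 100},
    {"delta_rot": [0,0,0],"xyz": [0.65,1,0.05],"claw": 100},
    {"delta_rot": [0,0,0],"xyz": [0.65,1,0.05],"claw": 100},
  ],
)

```text
time: 2.6
tcp_pos: [0.3962, 0.3151, 0.2183]
eef_rot: [180.0, 0.0, -9.0]
wrist_force: [0.4, 0.3, 0.5]
finger_gap: 0.0854
```

Call:
apply_moves(
  series=[
    {"delta_rot": [0,0,0],"xyz": [0.65,1,0.05],"claw": 100},
    {"delta_rot": [0,0,0],"xyz": [0.65,1,0.05],"claw": 100},
    {"delta_rot": [0,0,0],"xyz": [0.65,1,0.05],"claw": 100},
    {"delta_rot": [0,0,0],"xyz": [0.65,1,0.05],"claw": 100},
    {"delta_rot": [0,0,0],"xyz": [0.65,1,0.05],"claw": 100},
  ],
)

```text
time: 3.1
tcp_pos: [0.4568, 0.1791, 0.2121]
eef_rot: [180.0, 0.0, -9.0]
wrist_force: [-0.1, 0.8, -0.4]
finger_gap: 0.0853
```

```bash
python3 - <<'E'
from h import *
o=env.observe();print(o["time"],o["tcp_pos"],o["eef_rot"])
c=env.calibration("wrist");im=env.capture("wrist")
np.savez("pics/w1.npz",im=im,K=c["intrinsics"],R=c["R"],t=c["t"])
cv2.imwrite("pics/w1.png",cv2.resize(im[...,::-1],(800,600),interpolation=cv2.INTER_CUBIC))
E
```

```text
3.1 [0.45678355 0.17905971 0.21211282] [ 1.79982385e+02  3.85277901e-02 -9.01681112e+00]
```

View pics/w1.png

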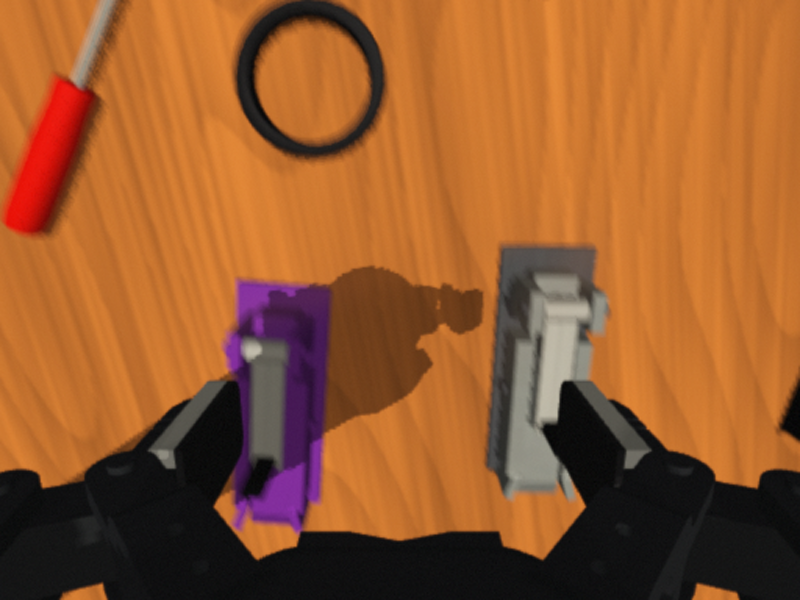

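The wrist view (800x600) shows the purple holder on the left (280,400) and the grey one on the right (545,370). The grey one's hinge is at the top, and a finger hides its black tab at about (555,430). I'll centre on the grey holder and take two views.

Call:
apply_moves(
  series=[
    {"delta_rot": [0,0,0],"xyz": [0.8,0.6,0],"claw": 100},
    {"delta_rot": [0,0,0],"xyz": [0.8,0.6,0],"claw": 100},
    {"delta_rot": [0,0,0],"xyz": [0.8,0.6,0],"claw": 100},
    {"delta_rot": [0,0,0],"xyz": [0.8,0.6,0],"claw": 100},
    {"delta_rot": [0,0,0],"xyz": [0,0,0],"claw": 100},
  ],
)

```text
time: 3.65
tcp_pos: [0.5283, 0.1047, 0.2125]
eef_rot: [179.9, -0.1, -9.4]
wrist_force: [-0.8, -0.1, 0.1]
finger_gap: 0.0853
```

```bash
python3 - <<'E'
from h import *
o=env.observe();print(o["time"],o["tcp_pos"],o["eef_rot"])
c=env.calibration("wrist");im=env.capture("wrist")
np.savez("pics/w2.npz",im=im,intrinsics=c["intrinsics"],R=c["R"],t=c["t"])
E
```

```text
3.65 [0.52833423 0.1046987  0.21254951] [ 1.79870380e+02 -1.09269787e-01 -9.37511777e+00]
```

Call:
apply_moves(
  series=[
    {"delta_rot": [0,0,0],"xyz": [0,0.6,0],"claw": 100},
    {"delta_rot": [0,0,0],"xyz": [0,0.6,0],"claw": 100},
    {"delta_rot": [0,0,0],"xyz": [0,0.6,0],"claw": 100},
    {"delta_rot": [0,0,0],"xyz": [0,0.6,0],"claw": 100},
    {"delta_rot": [0,0,0],"xyz": [0,0,0],"claw": 100},
  ],
)

```text
time: 4.2
tcp_pos: [0.5163, 0.0456, 0.2126]
eef_rot: [180.0, 0.0, -9.3]
wrist_force: [-1.0, -0.2, 0.3]
finger_gap: 0.0854
```

```bash
python3 - <<'E'
from h import *
o=env.observe();print(o["time"],o["tcp_pos"],o["eef_rot"])
c=env.calibration("wrist");im=env.capture("wrist")
np.savez("pics/w3.npz",im=im,intrinsics=c["intrinsics"],R=c["R"],t=c["t"])
a=np.load("pics/w2.npz")["im"]
# crops side by side: cols 150-360, scale ~1.9
j=np.hstack([a[:300,156:356],im[:300,156:356]])
cv2.imwrite("pics/w23.png",cv2.resize(j[...,::-1],None,fx=2,fy=2,interpolation=cv2.INTER_CUBIC))
E
```

```text
4.2 [0.51634522 0.04563734 0.212642  ] [ 1.79973746e+02  1.38628008e-02 -9.32174539e+00]
```

View pics/w23.png

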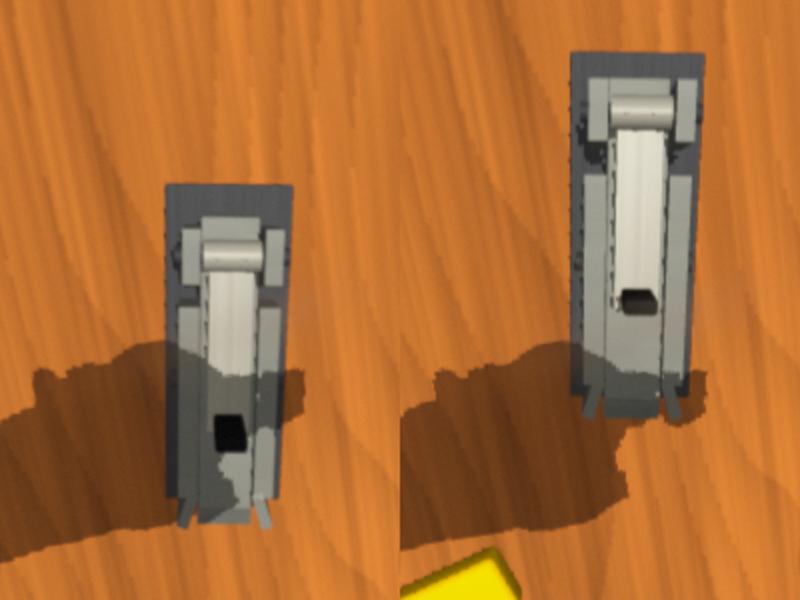

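Both views show the grey holder. Left half: hinge roller (232,255), tab (230,433), wall inner edges x≈201 and 258. Right half: roller (642,111), tab (638,301), wall inner edges x≈605 and 665, mouth at y≈385–415.

```bash
python3 - <<'E'
from h import *
A=dict(np.load("pics/w2.npz"));B=dict(np.load("pics/w3.npz"))
a=lambda x,y:np.array([156+x/2-.25,y/2-.25]); b=lambda x,y:a(x-400,y)
for n,p,q in[("footTL",(166,185),(570,52)),("footTR",(293,185),(705,54)),("footBR",(279,497),(689,396)),("footBL",(167,497),(571,395)),
 ("rollerL",(203,255),(611,111)),("rollerR",(262,255),(673,111)),("wallR out far",(281,307),(692,176)),("wallL out far",(179,307),(584,175)),("flareL tip",(184,527),(588,416)),("flareR tip",(267,527),(676,415)),("lipL",(198,523),(604,416)),("lipR",(250,521),(658,415)),("tabtopTL",(214,433),(621,301))]:
    X,e=tri(A,a(*p),B,b(*q)); print(n,X.round(4),"err",round(e,4))
print("walls z=.037")
P={}
for n,c,p in[("L far",B,b(607,180)),("L near",B,b(604,385)),("R far",B,b(667,180)),("R near",B,b(661,385)),("aL",A,a(200,310)),("aLn",A,a(199,490)),("aR",A,a(258,310)),("aRn",A,a(252,490))]:
    P[n]=plane(c,p,.037); print(n,P[n].round(4))
for f,n in(("L far","L near"),("R far","R near"),("aL","aLn"),("aR","aRn")):
    d=P[f]-P[n]; print(f,np.degrees(np.arctan2(d[1],d[0])))
for c,ps in((A,[a(230,255)]),(B,[b(642,111)])): print(plane(c,ps[0],.053))
for c,p in((A,a(166,185)),(A,a(293,185)),(A,a(279,497)),(A,a(167,497)),(B,b(570,52)),(B,b(705,54)),(B,b(689,396)),(B,b(571,395))): print("foot z.010",plane(c,p,.010).round(4))
E
```

```text
footTL [0.5234 0.1805 0.0092] err 0.0001
footTR [0.5861 0.1702 0.0047] err 0.0008
footBR [0.5571 0.003  0.0033] err 0.001
footBL [0.4944 0.0145 0.0054] err 0.0003
rollerL [0.5365 0.1471 0.0504] err 0.0007
rollerR [0.5624 0.1429 0.0505] err 0.0006
wallR out far [0.5691 0.1157 0.0348] err 0.0005
wallL out far [0.521  0.124  0.0367] err 0.0001
flareL tip [0.5042 0.0122 0.0403] err 0.0002
flareR tip [0.5464 0.0068 0.0435] err 0.0003
lipL [0.511  0.0072 0.0283] err 0.0005
lipR [0.5384 0.0022 0.0251] err 0.0004
tabtopTL [0.5285 0.0693 0.0665] err 0.0001
walls z=.037
L far [0.5309 0.1202 0.037 ]
L near [0.5142 0.0256 0.037 ]
R far [0.5577 0.1158 0.037 ]
R near [0.5418 0.0211 0.037 ]
aL [0.5306 0.121  0.037 ]
aLn [0.515  0.0298 0.037 ]
aR [0.5577 0.1165 0.037 ]
aRn [0.5417 0.0253 0.037 ]
L far 79.98086328317417
R far 80.44236234168643
aL 80.32961024464491
aR 80.04944216178124
[0.54796378 0.14546563 0.053     ]
[0.54954438 0.14466091 0.053     ]
foot z.010 [0.5235 0.1804 0.01  ]
foot z.010 [0.585  0.1703 0.01  ]
foot z.010 [0.5563 0.0064 0.01  ]
foot z.010 [0.4948 0.0166 0.01  ]
foot z.010 [0.5234 0.1803 0.01  ]
foot z.010 [0.5856 0.1692 0.01  ]
foot z.010 [0.557 0.005 0.01 ]
foot z.010 [0.495  0.0157 0.01  ]
```

```bash
cat >> h.py <<'E'
HY=80.3;hx=np.array([np.cos(np.radians(HY)),np.sin(np.radians(HY)),0]);hy=np.array([-hx[1],hx[0],0])
O=np.array([.5413,.0995,0])
def H(x,y,z): return O+hx*x+hy*y+np.array([0,0,z])
def inH(X): d=np.array(X)-O; return np.array([d@hx,d@hy,d[2]])
E
python3 - <<'E'
from h import *
go(H(-.033,0,.055),[180,0,-9.7])
r0=np.array([-78,20])
for th in np.arange(0,1.11,.1):
    print(round(th,1),(-78*np.cos(th)+20*np.sin(th)+78).round(1),(20*np.cos(th)+78*np.sin(th)-20).round(1))
E
```

```text
shift [ 0.63 -0.88  6.31] turn [-0.01 -0.    0.1 ] t 4.25
0.0 0.0 0.0
0.1 2.4 7.7
0.2 5.5 15.1
0.3 9.4 22.2
0.4 13.9 28.8
0.5 19.1 34.9
0.6 24.9 40.5
0.7 31.2 45.5
0.8 38.0 49.9
0.9 45.2 53.5
1.0 52.7 56.4
1.1 60.4 58.6
```

Call:
apply_moves(
  series=[
    {"delta_rot": [0,0,0.1],"xyz": [0.32,-0.44,0.8],"claw": 60},
    {"delta_rot": [0,0,0],"xyz": [0.31,-0.44,0.8],"claw": 60},
    {"delta_rot": [0,0,0],"xyz": [0,0,0.9],"claw": 60},
    {"delta_rot": [0,0,0],"xyz": [0,0,0.9],"claw": 60},
    {"delta_rot": [0,0,0],"xyz": [0,0,0.8],"claw": 60},
  ],
  force=25,
)

```text
time: 4.75
tcp_pos: [0.536, 0.0699, 0.1063]
eef_rot: [-180.0, 0.0, -9.4]
wrist_force: [-0.3, 0.8, 0.1]
finger_gap: 0.0514
```

Call:
apply_moves(
  series=[
    {"delta_rot": [0,0,0],"xyz": [0,0,0.8],"claw": 50},
    {"delta_rot": [0,0,0],"xyz": [0,0,0.7],"claw": 45},
    {"delta_rot": [0,0,0],"xyz": [0,0,0.6],"claw": 40},
    {"delta_rot": [0,0,0],"xyz": [0,0,0],"claw": 40},
  ],
)

```text
time: 5.15
tcp_pos: [0.5343, 0.0691, 0.0529]
eef_rot: [179.9, 0.2, -9.5]
wrist_force: [0.1, -0.0, 0.1]
finger_gap: 0.0341
```

```bash
python3 - <<'E'
from h import *
o=env.observe();print(o["time"],inH(o["tcp_pos"]),o["eef_rot"],o["wrist_force"],o["finger_gap"])
im=np.hstack([env.capture("wrist"),env.capture("side")[100:250,200:340].repeat(2,0).repeat(2,1)[:384] if 0 else env.capture("wrist")[:, :1]])
s=env.capture("side")[140:240,220:320]
s=cv2.resize(s,(384,384),interpolation=cv2.INTER_CUBIC)
w=env.capture("wrist")
cv2.imwrite("pics/t1.png",np.hstack([w[:,56:456],s])[...,::-1])
E
```

```text
5.15 [-0.03119153  0.00181607  0.05287446] [179.90820575   0.2415241   -9.45436207] [ 0.13527579 -0.01347327  0.09757179] 0.034050921055724985
```

View pics/t1.png

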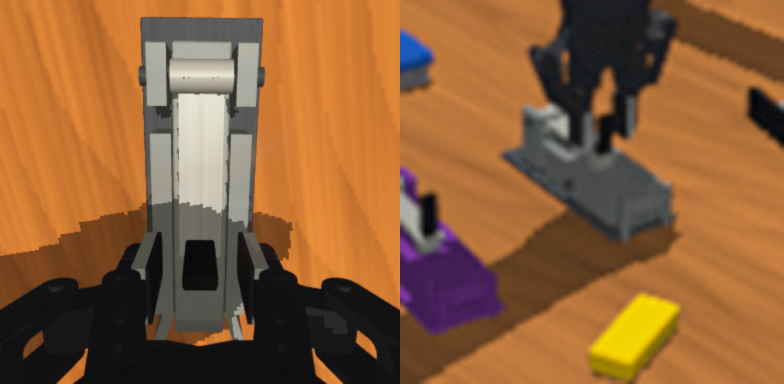

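Call:
apply_moves(
  series=[
    {"delta_rot": [0,0,0],"xyz": [0,0,0],"claw": 0},
    {"delta_rot": [0,0,0],"xyz": [0,0,0],"claw": 0},
    {"delta_rot": [0,0,0],"xyz": [0,0,0],"claw": 0},
    {"delta_rot": [0,0,0],"xyz": [0,0,0],"claw": 0},
  ],
  force=25,
)

```text
time: 5.75
tcp_pos: [0.5371, 0.0687, 0.056]
eef_rot: [-179.9, -0.1, -9.5]
wrist_force: [-0.5, -0.5, 3.7]
finger_gap: 0.0132
```

Call:
apply_moves(
  series=[
    {"delta_rot": [0,0,0],"xyz": [0,-0.05,-0.16],"claw": 0},
    {"delta_rot": [0,0,0],"xyz": [0,-0.05,-0.15],"claw": 0},
    {"delta_rot": [0,0,0],"xyz": [0,-0.06,-0.15],"claw": 0},
    {"delta_rot": [0,0,0],"xyz": [0,-0.07,-0.15],"claw": 0},
  ],
)

```text
time: 6.15
tcp_pos: [0.5378, 0.0737, 0.0696]
eef_rot: [179.9, -0.1, -9.5]
wrist_force: [6.3, -0.1, -8.2]
finger_gap: 0.0133
```

Call:
apply_moves(
  series=[
    {"delta_rot": [0,0,0],"xyz": [0,-0.16,-0.28],"claw": 0},
    {"delta_rot": [0,0,0],"xyz": [0,-0.18,-0.26],"claw": 0},
    {"delta_rot": [0,0,0],"xyz": [0,-0.21,-0.24],"claw": 0},
    {"delta_rot": [0,0,0],"xyz": [0,-0.23,-0.22],"claw": 0},
  ],
)

```text
time: 6.55
tcp_pos: [0.541, 0.0918, 0.0949]
eef_rot: [179.9, -0.1, -9.6]
wrist_force: [5.0, -2.3, -6.4]
finger_gap: 0.0132
```

Call:
apply_moves(
  series=[
    {"delta_rot": [0,0,0],"xyz": [0,-0.25,-0.2],"claw": 0},
    {"delta_rot": [0,0,0],"xyz": [0,-0.27,-0.17],"claw": 0},
    {"delta_rot": [0,0,0],"xyz": [0,-0.29,-0.14],"claw": 0},
    {"delta_rot": [0,0,0],"xyz": [0,0,0],"claw": 0},
  ],
)

```text
time: 6.95
tcp_pos: [0.5451, 0.1148, 0.1095]
eef_rot: [-179.9, -0.1, -9.4]
wrist_force: [3.4, -1.0, 2.5]
finger_gap: 0.013
```

```bash
python3 - <<'E'
from h import *
o=env.observe();print(o["time"],inH(o["tcp_pos"]),o["eef_rot"],o["wrist_force"],o["finger_gap"])
s=env.capture("side")[120:220,220:320]
s=cv2.resize(s,(384,384),interpolation=cv2.INTER_CUBIC)
w=env.capture("wrist")
cv2.imwrite("pics/t2.png",np.hstack([w[:,56:456],s])[...,::-1])
E
```

```text
6.95 [ 0.01571326 -0.0011579   0.10949429] [-1.79904249e+02 -1.21546588e-01 -9.44527422e+00] [ 3.40285771 -1.04344164  2.48870597] 0.013000874710438263
```

View pics/t2.png

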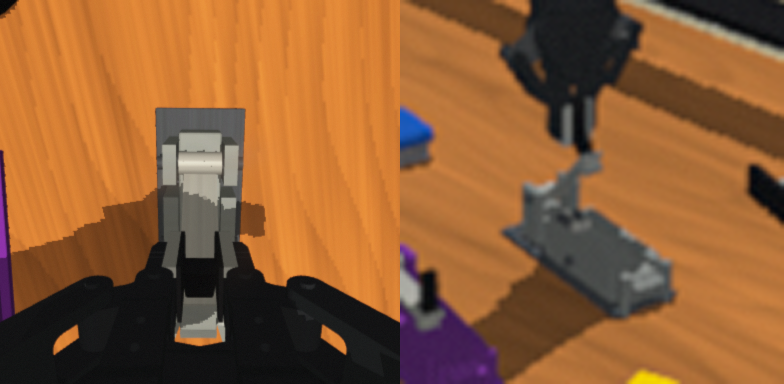

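Call:
apply_moves(
  series=[
    {"delta_rot": [0,0,0],"xyz": [0,0,0],"claw": 60},
    {"delta_rot": [0,0,0],"xyz": [0,0,0],"claw": 60},
    {"delta_rot": [0,0,0],"xyz": [0,0,0],"claw": 60},
    {"delta_rot": [0,0,0],"xyz": [0,0,-0.8],"claw": 60},
    {"delta_rot": [0,0,0],"xyz": [0,0,-1],"claw": 60},
  ],
)

```text
time: 7.55
tcp_pos: [0.541, 0.1131, 0.1514]
eef_rot: [179.8, 0.3, -9.5]
wrist_force: [0.7, 1.4, 0.6]
finger_gap: 0.0514
```

Call:
apply_moves(
  series=[
    {"delta_rot": [0,0,0],"xyz": [0,0.4,-0.8],"claw": 60},
    {"delta_rot": [0,0,0],"xyz": [0,1,0],"claw": 60},
    {"delta_rot": [0,0,0],"xyz": [0,1,0],"claw": 60},
    {"delta_rot": [0,0,0],"xyz": [0,1,0],"claw": 60},
    {"delta_rot": [0,0,0],"xyz": [0,1,0],"claw": 60},
  ],
)

```text
time: 8.05
tcp_pos: [0.5241, 0.0043, 0.1724]
eef_rot: [-180.0, 0.1, -9.5]
wrist_force: [-0.2, 0.7, 1.9]
finger_gap: 0.0513
```

Call:
apply_moves(
  series=[
    {"delta_rot": [0,0,0],"xyz": [0,1,0],"claw": 60},
    {"delta_rot": [0,0,0],"xyz": [0,1,0],"claw": 60},
    {"delta_rot": [0,0,0],"xyz": [0,1,0],"claw": 60},
    {"delta_rot": [0,0,0],"xyz": [0,1,0],"claw": 60},
    {"delta_rot": [0,0,0],"xyz": [0,1,0],"claw": 60},
  ],
)

```text
time: 8.55
tcp_pos: [0.5035, -0.1188, 0.1724]
eef_rot: [-180.0, 0.1, -9.5]
wrist_force: [0.2, 0.1, 1.5]
finger_gap: 0.0512
```

Call:
apply_moves(
  series=[
    {"delta_rot": [0,0,0],"xyz": [0,1,0],"claw": 60},
    {"delta_rot": [0,0,0],"xyz": [0,1,0],"claw": 60},
    {"delta_rot": [0,0,0],"xyz": [0,1,0],"claw": 60},
    {"delta_rot": [0,0,0],"xyz": [0,1,0],"claw": 60},
    {"delta_rot": [0,0,0],"xyz": [0,1,0],"claw": 60},
  ],
)

```text
time: 9.05
tcp_pos: [0.483, -0.2417, 0.1723]
eef_rot: [-179.9, 0.1, -9.5]
wrist_force: [0.1, 0.2, -0.3]
finger_gap: 0.0512
```

Call:
apply_moves(
  series=[
    {"delta_rot": [0,0,0],"xyz": [0,1,0],"claw": 60},
    {"delta_rot": [0,0,0],"xyz": [0,1,0],"claw": 60},
    {"delta_rot": [0,0,-0.95],"xyz": [0,1,0],"claw": 60},
    {"delta_rot": [0,0,-0.95],"xyz": [0,0.5,0],"claw": 60},
    {"delta_rot": [0,0,0],"xyz": [0,0,0],"claw": 60},
  ],
)

```text
time: 9.55
tcp_pos: [0.4688, -0.3301, 0.1727]
eef_rot: [180.0, 0.1, -0.3]
wrist_force: [0.0, 0.7, -0.4]
finger_gap: 0.0512
```

```bash
python3 - <<'E'
from h import *
o=env.observe();print(o["time"],o["tcp_pos"],o["eef_rot"])
c=env.calibration("wrist");im=env.capture("wrist")
np.savez("pics/w4.npz",im=im,intrinsics=c["intrinsics"],R=c["R"],t=c["t"])
s=env.capture("side")[130:280,220:390];s=cv2.resize(s,(384*170//150,384))
cv2.imwrite("pics/w4.png",np.hstack([im[:,100:440],s])[...,::-1])
E
```

```text
9.55 [ 0.46884017 -0.33008244  0.17265868] [ 1.79989760e+02  8.52733747e-02 -2.84214211e-01]
```

View pics/w4.png

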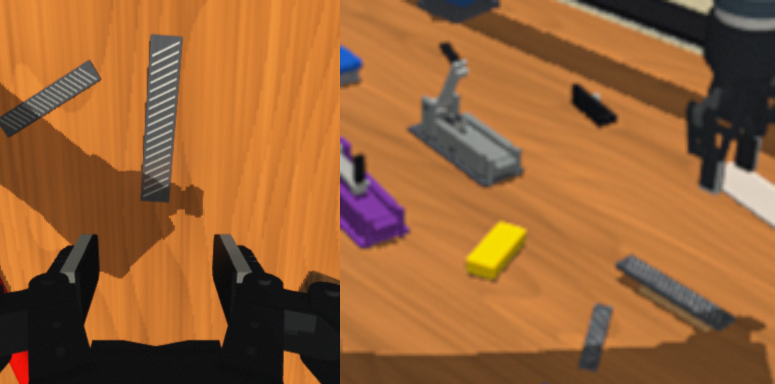

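The clip stands up in the side view. The wrist view shows the file with crop corners (151,35), (182,37), (170,202), (141,199), and the small grey one at left (50,97), which I'll leave.

```bash
python3 - <<'E'
from h import *
B=dict(np.load("pics/w4.npz"));im=B["im"]
hsv=cv2.cvtColor(im,cv2.COLOR_RGB2HSV);m=((hsv[...,1]<90)*255).astype(np.uint8)
m[:, :230]=0;m[:,300:]=0;m[225:]=0
m=cv2.morphologyEx(m,cv2.MORPH_CLOSE,np.ones((7,7)))
c=max(cv2.findContours(m,0,2)[0],key=cv2.contourArea);q=cv2.approxPolyDP(c,5,True)[:,0].astype(float)
print(q.tolist(),cv2.contourArea(c))
hand=np.array([[151,35],[182,37],[170,202],[141,199]])+[100,0]
for Q in (q,hand):
    P=np.array([plane(B,p,.021) for p in Q]);print(P[:,:2].round(4).tolist())
r=cv2.minAreaRect(np.array([plane(B,p,.021)[:2]*1000 for p in c[:,0]],np.float32));print(r)
# height from width/length: size at z
for z in(.0,.021):print(z,[np.linalg.norm(plane(B,hand[i],z)-plane(B,hand[(i+1)%4],z)).round(4) for i in range(4)])
s=env.calibration("side");im=env.capture("side")
# side ray of near end mid
E
```

```text
[[251.0, 35.0], [241.0, 199.0], [267.0, 201.0], [281.0, 37.0]] 4711.0
[[0.4646, -0.2126], [0.4544, -0.3498], [0.478, -0.3518], [0.4887, -0.2142]]
[[0.4646, -0.2126], [0.4895, -0.2142], [0.4808, -0.3528], [0.4544, -0.3498]]
((471.5243225097656, -282.1329040527344), (138.84320068359375, 25.483274459838867), 85.5833740234375)
0.0 [np.float64(0.0268), np.float64(0.1488), np.float64(0.0285), np.float64(0.1474)]
0.021 [np.float64(0.025), np.float64(0.1389), np.float64(0.0266), np.float64(0.1376)]
```

```bash
python3 - <<'E'
from h import *
go([.4677,-.335,.005],[180,0,-4.3])
E
```

```text
shift [-0.11  0.35  6.7 ] turn [-0.02  0.01  0.85] t 9.7
```

Call:
apply_moves(
  series=[
    {"delta_rot": [0,0,0],"xyz": [-0.11,0.35,0.7],"claw": 60},
    {"delta_rot": [0,0,0.85],"xyz": [0,0,0.8],"claw": 60},
    {"delta_rot": [0,0,0],"xyz": [0,0,1],"claw": 60},
    {"delta_rot": [0,0,0],"xyz": [0,0,1],"claw": 60},
    {"delta_rot": [0,0,0],"xyz": [0,0,1],"claw": 60},
  ],
)

```text
time: 10.2
tcp_pos: [0.4688, -0.3345, 0.0594]
eef_rot: [-179.9, 0.0, -4.2]
wrist_force: [0.1, 0.3, 0.2]
finger_gap: 0.0516
```

Call:
apply_moves(
  series=[
    {"delta_rot": [0,0,0],"xyz": [0,0,0.8],"claw": 60},
    {"delta_rot": [0,0,0],"xyz": [0,0,0.5],"claw": 60},
    {"delta_rot": [0,0,0],"xyz": [0,0,0.2],"claw": 60},
    {"delta_rot": [0,0,0],"xyz": [0,0,0],"claw": 60},
    {"delta_rot": [0,0,0],"xyz": [0,0,0],"claw": 60},
  ],
)

```text
time: 10.7
tcp_pos: [0.4687, -0.3371, 0.0239]
eef_rot: [180.0, -0.1, -4.3]
wrist_force: [-0.4, 0.4, 1.0]
finger_gap: 0.0513
```

```bash
python3 - <<'E'
from h import *
go([.4677,-.335,.005],[180,0,-4.3]);print(env.observe()["wrist_force"])
E
```

```text
shift [-0.05 -0.08  0.76] turn [ 0.01 -0.02  0.01] t 10.7
[-0.35385407  0.41966265  1.00017639]
```

Call:
apply_moves(
  series=[
    {"delta_rot": [0,0,0],"xyz": [-0.05,-0.08,0.4],"claw": 60},
    {"delta_rot": [0,0,0],"xyz": [0,0,0.35],"claw": 60},
    {"delta_rot": [0,0,0],"xyz": [0,0,0],"claw": 10},
    {"delta_rot": [0,0,0],"xyz": [0,0,0],"claw": 0},
    {"delta_rot": [0,0,0],"xyz": [0,0,0],"claw": 0},
  ],
  force=60,
)

```text
time: 11.2
tcp_pos: [0.4668, -0.3348, 0.0043]
eef_rot: [-180.0, 0.0, -4.3]
wrist_force: [0.0, 0.0, -0.6]
finger_gap: 0.0245
```

Call:
apply_moves(
  series=[
    {"delta_rot": [0,0,0],"xyz": [0,0,0],"claw": 0},
    {"delta_rot": [0,0,0],"xyz": [0,0,0],"claw": 0},
    {"delta_rot": [0,0,0],"xyz": [0,0,0],"claw": 0},
  ],
)

```text
time: 11.5
tcp_pos: [0.4668, -0.3347, 0.0043]
eef_rot: [180.0, 0.0, -4.3]
wrist_force: [-0.1, -0.3, -1.3]
finger_gap: 0.0245
```

```bash
python3 - <<'E'
from h import *
o=env.observe();print(o["tcp_pos"],o["eef_rot"],o["wrist_force"],o["finger_gap"])
# predicted file center in tool frame
R=Ro.from_euler('xyz',o["eef_rot"],degrees=True)
print(R.inv().apply(np.array([.4717,-.2822,.0175])-o["tcp_pos"]))
E
```

```text
[ 0.46678246 -0.33474636  0.00429996] [ 1.79998342e+02  4.15756483e-04 -4.27297008e+00] [-0.13546384 -0.32386232 -1.28468821] 0.024547015520775664
[ 0.00098863 -0.05276632 -0.01320157]
```

Call:
apply_moves(
  series=[
    {"delta_rot": [0,0,0],"xyz": [0,0,-0.5],"claw": 0},
    {"delta_rot": [0,0,0],"xyz": [0,0,-0.9],"claw": 0},
    {"delta_rot": [0,0,0],"xyz": [0,-0.2,-0.8],"claw": 0},
    {"delta_rot": [0,0,0],"xyz": [0.1,-0.6,-0.4],"claw": 0},
    {"delta_rot": [0,0,0],"xyz": [0.1,-0.9,0],"claw": 0},
  ],
)

```text
time: 12.0
tcp_pos: [0.476, -0.2956, 0.0724]
eef_rot: [179.8, -0.3, -4.5]
wrist_force: [0.5, -0.3, -3.0]
finger_gap: 0.0244
```

Call:
apply_moves(
  series=[
    {"delta_rot": [0,0,0],"xyz": [0.1,-0.9,0],"claw": 0},
    {"delta_rot": [0,0,0],"xyz": [0.1,-0.9,0],"claw": 0},
    {"delta_rot": [0,0,0],"xyz": [0.1,-0.9,0],"claw": 0},
    {"delta_rot": [0,0,0],"xyz": [0.1,-0.9,0],"claw": 0},
    {"delta_rot": [0,0,0],"xyz": [0.1,-0.9,0],"claw": 0},
  ],
)

```text
time: 12.5
tcp_pos: [0.496, -0.1809, 0.0701]
eef_rot: [180.0, -0.1, -4.3]
wrist_force: [0.7, 0.2, -1.2]
finger_gap: 0.0243
```

Call:
apply_moves(
  series=[
    {"delta_rot": [0,0,0],"xyz": [0.1,-0.9,0],"claw": 0},
    {"delta_rot": [0,0,0],"xyz": [0,-0.9,0],"claw": 0},
    {"delta_rot": [0,0,0.5],"xyz": [0,0,0],"claw": 0},
    {"delta_rot": [0,0,0.58],"xyz": [0,0,0],"claw": 0},
    {"delta_rot": [0,0,0],"xyz": [0,0,0],"claw": 0},
  ],
)

```text
time: 13.0
tcp_pos: [0.5018, -0.1367, 0.07]
eef_rot: [180.0, -0.0, -9.7]
wrist_force: [0.5, -0.3, -2.8]
finger_gap: 0.0246
```

```bash
python3 - <<'E'
from h import *
o=env.observe();print(o["time"],inH(o["tcp_pos"]),o["eef_rot"],o["wrist_force"],o["finger_gap"])
go(H(-.230,0,.035),[180,0,-9.7])
c=env.calibration("wrist");im=env.capture("wrist")
np.savez("pics/w5.npz",im=im,intrinsics=c["intrinsics"],R=c["R"],t=c["t"])
cv2.imwrite("pics/w5.png",cv2.resize(im[:300,156:356],(533,800)[::1] if 0 else (400,600),interpolation=cv2.INTER_CUBIC)[...,::-1])
E
```

```text
13.0 [-0.23950055 -0.00090503  0.06997328] [ 1.79998492e+02 -4.21236716e-02 -9.65323216e+00] [ 0.49867484 -0.29195035 -2.84768016] 0.024555850426032724
shift [-0.04 -0.38  1.4 ] turn [ 0.   -0.01  0.01] t 13.0
```

View pics/w5.png

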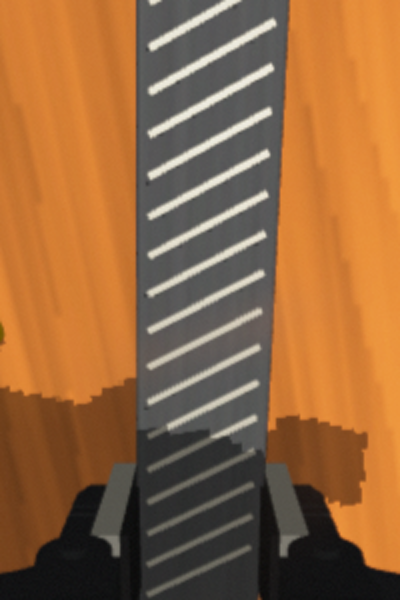

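The file fills the crop: left edge x≈137, right edge 290 at the top and 268 at y=450. I'll check tilt and offset in the tool frame from these edges.

```bash
python3 - <<'E'
from h import *
B=dict(np.load("pics/w5.npz"));im=B["im"]
o=env.observe();R=Ro.from_euler('xyz',o["eef_rot"],degrees=True)
sat=cv2.cvtColor(im,cv2.COLOR_RGB2HSV)[...,1].astype(int)
L=[];Rr=[]
for v in range(4,175,10):
    r=sat[v]<110; u=255
    a=u
    bad=np.where(~r[:u])[0]; l=bad[-1]+.5 if len(bad) else np.nan
    bad=np.where(~r[u:])[0]; rr=u+bad[0]-.5
    out=[]
    for p in((l,v),(rr,v)):
        w,d=ray(B,p); w=R.inv().apply(w-o["tcp_pos"]);d=R.inv().apply(d)
        out.append(w+d*(-.0167-w[2])/d[2])
    L.append(out[0]);Rr.append(out[1])
L=np.array(L);Rr=np.array(Rr)
for n,P in(("L",L),("R",Rr)):
    k=np.polyfit(P[:,1],P[:,0],1);print(n,"x at y=-.05:",np.polyval(k,-.05),"slope deg",np.degrees(k[0]))
wd=Rr[:,0]-L[:,0];k=np.polyfit(L[:,1],wd,1);print("width",wd.round(4)[[0,8,-1]],"y",L[[0,8,-1],1],k)
E
```

```text
L x at y=-.05: -0.012820914710787452 slope deg -1.1350286300902674
R x at y=-.05: 0.012864177445784953 slope deg -1.285379974521621
width [0.0256 0.0257 0.0256] y [-0.09823632 -0.072516   -0.03967879] [-0.00262366  0.02555374]
```

```bash
sed -i 's/^HY=80.3/HY=80.2/; s/^O=.*/O=np.array([.5410,.0996,0])/' h.py; python3 - <<'E'
from h import *
go(H(-.235,-.001,.0225),[180,0,-8.7])
E
```

```text
shift [-0.02 -0.19  1.9 ] turn [ 0.   -0.01 -0.19] t 13.05
```

Call:
apply_moves(
  series=[
    {"delta_rot": [0,0,-0.19],"xyz": [-0.02,-0.19,0.4],"claw": 0},
    {"delta_rot": [0,0,0],"xyz": [0,0,0.6],"claw": 0},
    {"delta_rot": [0,0,0],"xyz": [0,0,0.6],"claw": 0},
    {"delta_rot": [0,0,0],"xyz": [0,0,0.3],"claw": 0},
    {"delta_rot": [0,0,0],"xyz": [0,0,0],"claw": 0},
  ],
)

```text
time: 13.55
tcp_pos: [0.5, -0.132, 0.0197]
eef_rot: [180.0, 0.3, -8.7]
wrist_force: [1.0, -0.2, -1.4]
finger_gap: 0.0243
```

Call:
apply_moves(
  series=[
    {"delta_rot": [0,0,0],"xyz": [0,0,0],"claw": 0},
    {"delta_rot": [0,0,0],"xyz": [0,0,0],"claw": 0},
  ],
)

```text
time: 13.75
tcp_pos: [0.5024, -0.1325, 0.0221]
eef_rot: [180.0, -0.1, -8.7]
wrist_force: [-0.0, -0.1, -0.2]
finger_gap: 0.0245
```

```bash
python3 - <<'E'
from h import *
o=env.observe();print(inH(o["tcp_pos"]),o["wrist_force"])
go(H(-.235,-.001,.0225),[180,0,-8.7])
s=env.capture("side")[150:270,230:350];s=cv2.resize(s,(480,480),interpolation=cv2.INTER_CUBIC)
cv2.imwrite("pics/s6.png",s[...,::-1])
# check: project predicted file front corners & mouth into side view (crop px)
c=env.calibration("side");R=Ro.from_euler('xyz',o["eef_rot"],degrees=True)
for p in([.0015-.013,-.1228,-.0167],[.0015+.013,-.1228,-.0167]):
    X=o["tcp_pos"]+R.apply(p);print(inH(X).round(4),((proj(c,X)-[230,150])*4).round(1))
for q in((-.095,.017,.037),(-.095,-.017,.037),(-.095,0,.03)): print(q,((proj(c,H(*q))-[230,150])*4).round(1))
E
```

```text
[-0.23523238 -0.00148678  0.02208927] [-0.03564491 -0.1089552  -0.17177186]
shift [-0.02 -0.01 -0.02] turn [ 0.   -0.01 -0.01] t 13.75
[-0.1127  0.0123  0.0388] [217.3 173.6]
[-0.1122 -0.0137  0.0388] [243.8 163.5]
(-0.095, 0.017, 0.037) [198.5 167.5]
(-0.095, -0.017, 0.037) [233.4 154.9]
(-0.095, 0, 0.03) [215.8 168.9]
```

View pics/s6.png

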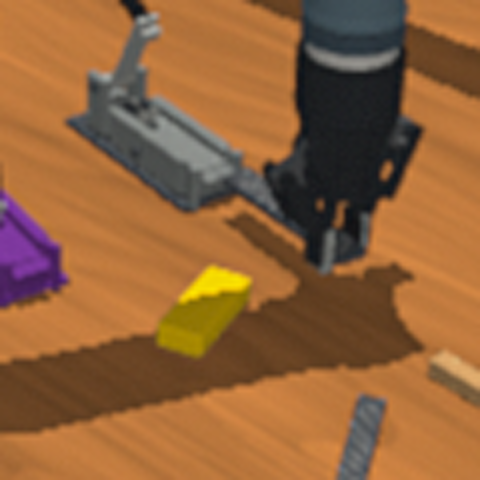

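Call:
apply_moves(
  series=[
    {"delta_rot": [0,0,0],"xyz": [0,-0.3,0],"claw": 0},
    {"delta_rot": [0,0,0],"xyz": [0.01,-0.3,0],"claw": 0},
    {"delta_rot": [0,0,0],"xyz": [0.01,-0.3,0],"claw": 0},
    {"delta_rot": [0,0,0],"xyz": [0,-0.2,0],"claw": 0},
  ],
)

```text
time: 14.2
tcp_pos: [0.5071, -0.1032, 0.0218]
eef_rot: [-180.0, -0.0, -8.6]
wrist_force: [0.1, 1.0, -1.7]
finger_gap: 0.0248
```

Call:
apply_moves(
  series=[
    {"delta_rot": [0,0,0],"xyz": [0,-0.2,0],"claw": 0},
    {"delta_rot": [0,0,0],"xyz": [0.01,-0.2,0],"claw": 0},
    {"delta_rot": [0,0,0],"xyz": [0,-0.2,0],"claw": 0},
  ],
)

```text
time: 14.5
tcp_pos: [0.5092, -0.0898, 0.0218]
eef_rot: [180.0, 0.0, -8.7]
wrist_force: [-0.2, -0.3, -1.0]
finger_gap: 0.0242
```

```bash
python3 - <<'E'
from h import *
o=env.observe();print(inH(o["tcp_pos"]),o["eef_rot"],o["wrist_force"],o["ft_torque"])
E
```

```text
[-0.19201536 -0.00088869  0.02175567] [ 1.79992836e+02  2.07039913e-03 -8.72333508e+00] [-0.1911742  -0.34100566 -1.04933034] [-0.06461467 -0.00889178  0.02105552]
```

Call:
apply_moves(
  series=[
    {"delta_rot": [0,0,0],"xyz": [0.01,-0.3,0],"claw": 0},
    {"delta_rot": [0,0,0],"xyz": [0,-0.3,0],"claw": 0},
    {"delta_rot": [0,0,0],"xyz": [0.01,-0.3,0],"claw": 0},
    {"delta_rot": [0,0,0],"xyz": [0,-0.3,0],"claw": 0},
  ],
)

```text
time: 14.9
tcp_pos: [0.5144, -0.0598, 0.0218]
eef_rot: [-180.0, -0.0, -8.7]
wrist_force: [1.7, 0.7, -2.3]
finger_gap: 0.0241
```

Call:
apply_moves(
  series=[
    {"delta_rot": [0,0,0],"xyz": [0.01,-0.3,0],"claw": 0},
    {"delta_rot": [0,0,0],"xyz": [0,-0.3,0],"claw": 0},
    {"delta_rot": [0,0,0],"xyz": [0,0,0],"claw": 0},
  ],
)

```text
time: 15.2
tcp_pos: [0.5171, -0.0439, 0.0217]
eef_rot: [-180.0, 0.0, -8.6]
wrist_force: [-0.0, -1.0, -1.3]
finger_gap: 0.0244
```

```bash
python3 - <<'E'
from h import *
o=env.observe();print(inH(o["tcp_pos"]),o["eef_rot"],o["wrist_force"],o["ft_torque"])
E
```

```text
[-0.14549675 -0.00082789  0.0216718 ] [-1.79952963e+02  9.44211613e-03 -8.58383233e+00] [-0.03600382 -0.99397473 -1.31443442] [-0.06166365 -0.02371149  0.01038321]
```

Call:
apply_moves(
  series=[
    {"delta_rot": [0,0,0],"xyz": [0,-0.05,0.02],"claw": 0},
    {"delta_rot": [0,0,0],"xyz": [0,-0.05,0.02],"claw": 0},
    {"delta_rot": [0,0,0],"xyz": [0,0,0],"claw": 0},
  ],
)

```text
time: 15.5
tcp_pos: [0.517, -0.0436, 0.0207]
eef_rot: [180.0, 0.0, -8.8]
wrist_force: [0.3, 0.4, -1.9]
finger_gap: 0.0245
```

Call:
apply_moves(
  series=[
    {"delta_rot": [0,0,0],"xyz": [0,-0.05,0.02],"claw": 0},
    {"delta_rot": [0,0,0],"xyz": [0,-0.05,0.01],"claw": 0},
    {"delta_rot": [0,0,0],"xyz": [0,0,0],"claw": 0},
  ],
)

```text
time: 15.8
tcp_pos: [0.5176, -0.0408, 0.0201]
eef_rot: [-180.0, -0.0, -8.7]
wrist_force: [0.3, -0.3, -1.3]
finger_gap: 0.0243
```

Call:
apply_moves(
  series=[
    {"delta_rot": [0,0,0],"xyz": [0,-0.05,0.02],"claw": 0},
    {"delta_rot": [0,0,0],"xyz": [0,0,0],"claw": 0},
  ],
)

```text
time: 16.0
tcp_pos: [0.5179, -0.0399, 0.0198]
eef_rot: [180.0, -0.0, -8.7]
wrist_force: [-0.3, -1.3, 0.8]
finger_gap: 0.0241
```

Call:
apply_moves(
  series=[
    {"delta_rot": [0,0,0],"xyz": [0,-0.05,0.02],"claw": 0},
    {"delta_rot": [0,0,0],"xyz": [0,0,0],"claw": 0},
  ],
)

```text
time: 16.2
tcp_pos: [0.5182, -0.039, 0.0193]
eef_rot: [180.0, -0.0, -8.8]
wrist_force: [-0.5, -1.8, 3.0]
finger_gap: 0.0242
```

Call:
apply_moves(
  series=[
    {"delta_rot": [0,0,0],"xyz": [0,-0.05,0.02],"claw": 0},
    {"delta_rot": [0,0,0],"xyz": [0,0,0],"claw": 0},
  ],
)

```text
time: 16.4
tcp_pos: [0.5185, -0.0379, 0.0189]
eef_rot: [180.0, -0.1, -8.8]
wrist_force: [-0.9, -3.5, 4.7]
finger_gap: 0.0243
```

Call:
apply_moves(
  series=[
    {"delta_rot": [0,0,0],"xyz": [0,0,-0.03],"claw": 0},
    {"delta_rot": [0,0,0],"xyz": [0,-0.06,0],"claw": 0},
    {"delta_rot": [0,0,0],"xyz": [0,-0.06,0],"claw": 0},
    {"delta_rot": [0,0,0],"xyz": [0,-0.06,0],"claw": 0},
    {"delta_rot": [0,0,0],"xyz": [0,-0.02,0],"claw": 0},
  ],
)

```text
time: 16.9
tcp_pos: [0.519, -0.032, 0.0193]
eef_rot: [180.0, -0.0, -8.7]
wrist_force: [-1.0, -2.7, 3.5]
finger_gap: 0.0247
```

Call:
apply_moves(
  series=[
    {"delta_rot": [0,0,0],"xyz": [0,-0.04,0],"claw": 0},
    {"delta_rot": [0,0,0],"xyz": [0,-0.04,0],"claw": 0},
    {"delta_rot": [0,0,0],"xyz": [0,0,0],"claw": 0},
  ],
)

```text
time: 17.2
tcp_pos: [0.5192, -0.0301, 0.0193]
eef_rot: [-180.0, -0.0, -8.7]
wrist_force: [0.2, -3.2, 4.2]
finger_gap: 0.0246
```

```bash
python3 - <<'E'
from h import *
o=env.observe();print(inH(o["tcp_pos"]),o["eef_rot"],o["wrist_force"]@np.c_[hx,hy,[0,0,1]],o["ft_torque"])
E
```

```text
[-0.13150726 -0.00056488  0.01931183] [-1.79996756e+02 -1.95692966e-03 -8.71986608e+00] [-3.14083187 -0.73154005  4.17776726] [-0.43562528  0.06177466 -0.05212312]
```

Call:
apply_moves(
  series=[
    {"delta_rot": [0,0,0],"xyz": [0,0,-0.03],"claw": 0},
    {"delta_rot": [0,0,0],"xyz": [0,-0.04,0],"claw": 0},
    {"delta_rot": [0,0,0],"xyz": [0,0,0],"claw": 0},
  ],
)

```text
time: 17.5
tcp_pos: [0.5193, -0.0286, 0.0198]
eef_rot: [-180.0, 0.0, -8.7]
wrist_force: [0.2, -1.3, 1.0]
finger_gap: 0.0244
```

Call:
apply_moves(
  series=[
    {"delta_rot": [0,0,0],"xyz": [0,-0.04,0],"claw": 0},
    {"delta_rot": [0,0,0],"xyz": [0,0,0],"claw": 0},
  ],
)

```text
time: 17.7
tcp_pos: [0.5194, -0.0279, 0.0199]
eef_rot: [-180.0, 0.0, -8.7]
wrist_force: [0.6, -1.2, 0.2]
finger_gap: 0.0245
```

Call:
apply_moves(
  series=[
    {"delta_rot": [0,0,0],"xyz": [0,-0.04,0],"claw": 0},
    {"delta_rot": [0,0,0],"xyz": [0,0,0],"claw": 0},
  ],
)

```text
time: 17.9
tcp_pos: [0.5196, -0.027, 0.0199]
eef_rot: [-180.0, 0.0, -8.7]
wrist_force: [-0.5, -2.0, 0.1]
finger_gap: 0.0243
```

Call:
apply_moves(
  series=[
    {"delta_rot": [0,0,0],"xyz": [0,-0.04,0],"claw": 0},
    {"delta_rot": [0,0,0],"xyz": [0,0,0],"claw": 0},
  ],
)

```text
time: 18.1
tcp_pos: [0.5197, -0.026, 0.02]
eef_rot: [-180.0, 0.0, -8.7]
wrist_force: [0.7, -2.5, 0.0]
finger_gap: 0.0243
```

Call:
apply_moves(
  series=[
    {"delta_rot": [0,0,0],"xyz": [0,-0.04,0],"claw": 0},
    {"delta_rot": [0,0,0],"xyz": [0,0,0],"claw": 0},
  ],
)

```text
time: 18.3
tcp_pos: [0.5199, -0.025, 0.02]
eef_rot: [-180.0, 0.0, -8.7]
wrist_force: [1.0, -1.9, -0.9]
finger_gap: 0.0243
```

Call:
apply_moves(
  series=[
    {"delta_rot": [0,0,0],"xyz": [0,-0.04,0],"claw": 0},
    {"delta_rot": [0,0,0],"xyz": [0,0,0],"claw": 0},
  ],
)

```text
time: 18.5
tcp_pos: [0.5201, -0.024, 0.02]
eef_rot: [-180.0, 0.0, -8.7]
wrist_force: [1.0, -1.3, -2.0]
finger_gap: 0.0244
```

Call:
apply_moves(
  series=[
    {"delta_rot": [0,0,0],"xyz": [0,-0.04,0],"claw": 0},
    {"delta_rot": [0,0,0],"xyz": [0,0,0],"claw": 0},
  ],
)

```text
time: 18.7
tcp_pos: [0.5202, -0.023, 0.02]
eef_rot: [-180.0, 0.0, -8.7]
wrist_force: [1.0, -1.4, -1.2]
finger_gap: 0.0244
```

Front end is at about -1.5 mm, with no stop yet. I'll continue in pairs.

Call:
apply_moves(
  series=[
    {"delta_rot": [0,0,0],"xyz": [0,-0.04,0],"claw": 0},
    {"delta_rot": [0,0,0],"xyz": [0,0,0],"claw": 0},
  ],
)

```text
time: 18.9
tcp_pos: [0.5204, -0.022, 0.02]
eef_rot: [-180.0, 0.0, -8.7]
wrist_force: [1.3, -1.7, 0.0]
finger_gap: 0.0245
```

Call:
apply_moves(
  series=[
    {"delta_rot": [0,0,0],"xyz": [0,-0.04,0],"claw": 0},
    {"delta_rot": [0,0,0],"xyz": [0,0,0],"claw": 0},
  ],
)

```text
time: 19.1
tcp_pos: [0.5205, -0.0216, 0.02]
eef_rot: [180.0, -0.0, -8.7]
wrist_force: [1.6, -2.5, -1.3]
finger_gap: 0.0245
```

Call:
apply_moves(
  series=[
    {"delta_rot": [0,0,0],"xyz": [0,-0.03,0],"claw": 0},
    {"delta_rot": [0,0,0],"xyz": [0,0,0],"claw": 0},
  ],
)

```text
time: 19.3
tcp_pos: [0.5205, -0.0211, 0.02]
eef_rot: [180.0, -0.0, -8.7]
wrist_force: [1.2, -2.4, -1.4]
finger_gap: 0.0246
```

Call:
apply_moves(
  series=[
    {"delta_rot": [0,0,0],"xyz": [0,0,0],"claw": 0},
  ],
)

```text
time: 19.4
tcp_pos: [0.5205, -0.0211, 0.02]
eef_rot: [180.0, -0.0, -8.7]
wrist_force: [1.0, -2.3, -1.1]
finger_gap: 0.0244
```

Call:
apply_moves(
  series=[
    {"delta_rot": [0,0,0],"xyz": [0,-0.03,0],"claw": 0},
    {"delta_rot": [0,0,0],"xyz": [0,0,0],"claw": 0},
  ],
)

```text
time: 19.6
tcp_pos: [0.5206, -0.0205, 0.02]
eef_rot: [180.0, -0.0, -8.7]
wrist_force: [0.8, -4.1, -1.1]
finger_gap: 0.0243
```

Call:
apply_moves(
  series=[
    {"delta_rot": [0,0,0],"xyz": [0,-0.03,0],"claw": 0},
    {"delta_rot": [0,0,0],"xyz": [0,0,0],"claw": 0},
  ],
)

```text
time: 19.8
tcp_pos: [0.5207, -0.0199, 0.02]
eef_rot: [179.9, -0.0, -8.7]
wrist_force: [0.2, -5.0, -0.8]
finger_gap: 0.0247
```

```bash
python3 - <<'E'
from h import *
o=env.observe();print(inH(o["tcp_pos"]),o["eef_rot"],o["wrist_force"]@np.c_[hx,hy,[0,0,1]],o["ft_torque"])
E
```

```text
[-0.12119391 -0.00032584  0.02000297] [ 1.79942432e+02 -4.80089389e-03 -8.74878810e+00] [-4.86737711 -1.04192799 -0.77265927] [-0.95590246 -0.10105569  0.02312019]
```

Call:
apply_moves(
  series=[
    {"delta_rot": [0,0,0],"xyz": [0,-0.03,0],"claw": 0},
    {"delta_rot": [0,0,0],"xyz": [0,0,0],"claw": 0},
  ],
)

```text
time: 20.0
tcp_pos: [0.5207, -0.0195, 0.02]
eef_rot: [179.9, -0.0, -8.8]
wrist_force: [0.6, -5.0, -1.2]
finger_gap: 0.0243
```

Call:
apply_moves(
  series=[
    {"delta_rot": [0,0,0],"xyz": [0,0,0],"claw": 0},
    {"delta_rot": [0,0,0],"xyz": [0,0,0],"claw": 0},
    {"delta_rot": [0,0,0],"xyz": [0,0,0],"claw": 0},
  ],
)

```text
time: 20.3
tcp_pos: [0.5207, -0.0195, 0.02]
eef_rot: [179.9, -0.0, -8.8]
wrist_force: [0.9, -5.1, -1.2]
finger_gap: 0.0243
```

Call:
apply_moves(
  series=[
    {"delta_rot": [0,0,0],"xyz": [0,0,0],"claw": 35},
    {"delta_rot": [0,0,0],"xyz": [0,0,0],"claw": 50},
    {"delta_rot": [0,0,0],"xyz": [0,0,0],"claw": 60},
    {"delta_rot": [0,0,0],"xyz": [0,0,0],"claw": 60},
    {"delta_rot": [0,0,0],"xyz": [0,0,0],"claw": 60},
  ],
  force=25,
)

```text
time: 20.8
tcp_pos: [0.5209, -0.0176, 0.02]
eef_rot: [-180.0, 0.0, -8.7]
wrist_force: [0.7, -0.7, 0.6]
finger_gap: 0.0513
```

Call:
apply_moves(
  series=[
    {"delta_rot": [0,0,0],"xyz": [0,0,-0.4],"claw": 60},
    {"delta_rot": [0,0,0],"xyz": [0,0,-1],"claw": 60},
    {"delta_rot": [0,0,0],"xyz": [0,0,-1],"claw": 60},
    {"delta_rot": [0,0,0],"xyz": [0,0,-1],"claw": 60},
    {"delta_rot": [0,0,0],"xyz": [0,0,-1],"claw": 60},
  ],
)

```text
time: 21.3
tcp_pos: [0.5208, -0.0185, 0.1316]
eef_rot: [-180.0, -0.0, -8.8]
wrist_force: [-0.9, -0.1, -0.3]
finger_gap: 0.0512
```

Call:
apply_moves(
  series=[
    {"delta_rot": [0,0,0.2],"xyz": [0,0,-1],"claw": 60},
    {"delta_rot": [0,0,0],"xyz": [0,0,-0.6],"claw": 60},
    {"delta_rot": [0,0,0],"xyz": [0,-0.6,0],"claw": 60},
    {"delta_rot": [0,0,0],"xyz": [0,-0.6,0],"claw": 60},
    {"delta_rot": [0,0,0],"xyz": [0,0,0],"claw": 60},
  ],
)

```text
time: 21.8
tcp_pos: [0.5254, 0.0158, 0.1686]
eef_rot: [-180.0, 0.2, -9.4]
wrist_force: [0.2, -0.2, -0.6]
finger_gap: 0.0513
```

```bash
python3 - <<'E'
from h import *
o=env.observe();print(o["time"],inH(o["tcp_pos"]),o["eef_rot"],o["wrist_force"])
go(H(.030,0,.1095),[180,0,-9.8])
c=env.calibration("wrist");im=env.capture("wrist");np.savez("pics/w7.npz",im=im,intrinsics=c["intrinsics"],R=c["R"],t=c["t"])
s=env.capture("side")[120:240,220:340];s=cv2.resize(s,(384,384),interpolation=cv2.INTER_CUBIC)
cv2.imwrite("pics/w7.png",np.hstack([im[:,56:456],s])[...,::-1])
E
```

```text
21.8 [-0.08527053  0.00108654  0.16855526] [-1.79971869e+02  1.51795888e-01 -9.35659262e+00] [ 0.16382151 -0.2331714  -0.56850878]
shift [ 0.09 -4.61  2.36] turn [-0.01  0.03  0.09] t 21.8
```

View pics/w7.png

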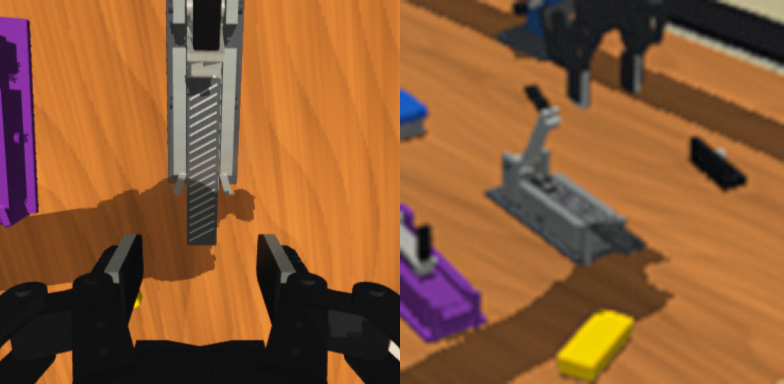

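Call:
apply_moves(
  series=[
    {"delta_rot": [0,0,0.09],"xyz": [0.09,-0.9,0],"claw": 60},
    {"delta_rot": [0,0,0],"xyz": [0,-1,0],"claw": 50},
    {"delta_rot": [0,0,0],"xyz": [0,-1,0],"claw": 50},
    {"delta_rot": [0,0,0],"xyz": [0,-1,0],"claw": 50},
    {"delta_rot": [0,0,0],"xyz": [0,-0.7,0],"claw": 50},
  ],
)

```text
time: 22.4
tcp_pos: [0.5479, 0.1255, 0.1689]
eef_rot: [179.9, 0.1, -10.1]
wrist_force: [-0.2, 0.7, 0.1]
finger_gap: 0.0429
```

Call:
apply_moves(
  series=[
    {"delta_rot": [0,0,0],"xyz": [0,0,0.8],"claw": 50},
    {"delta_rot": [0,0,0],"xyz": [0,0,0.8],"claw": 50},
    {"delta_rot": [0,0,0],"xyz": [0,0,0.5],"claw": 40},
    {"delta_rot": [0,0,0],"xyz": [0,0,0.2],"claw": 40},
    {"delta_rot": [0,0,0],"xyz": [0,0,0],"claw": 40},
  ],
)

```text
time: 22.9
tcp_pos: [0.5478, 0.1233, 0.1117]
eef_rot: [179.9, 0.1, -10.2]
wrist_force: [0.3, -0.5, 0.9]
finger_gap: 0.034
```

```bash
python3 - <<'E'
from h import *
o=env.observe();print(o["time"],inH(o["tcp_pos"]),o["eef_rot"],o["wrist_force"])
go(H(.030,0,.1095),[180,0,-9.8])
im=env.capture("wrist")
s=env.capture("side")[100:220,220:340];s=cv2.resize(s,(384,384),interpolation=cv2.INTER_CUBIC)
cv2.imwrite("pics/w8.png",np.hstack([im[:,56:456],s])[...,::-1])
E
```

```text
22.9 [ 0.02446537 -0.00263945  0.11168972] [ 1.79915419e+02  8.42918910e-02 -1.02300581e+01] [ 0.30519115 -0.49844034  0.92959916]
shift [-0.11 -0.22  0.09] turn [ 0.02  0.02 -0.09] t 22.9
```

View pics/w8.png

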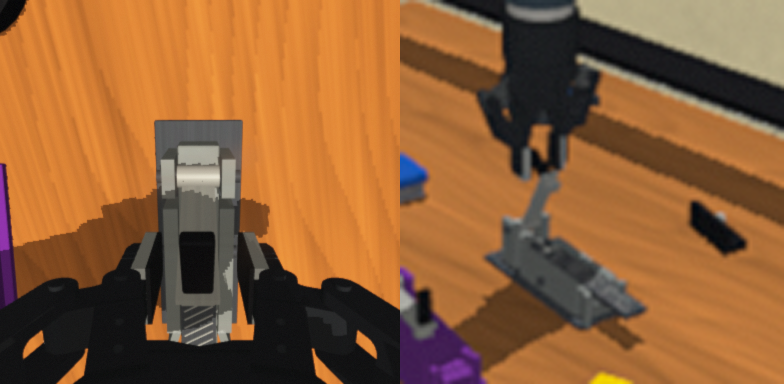

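Call:
apply_moves(
  series=[
    {"delta_rot": [0,0,-0.09],"xyz": [-0.11,-0.2,0.06],"claw": 40},
    {"delta_rot": [0,0,0],"xyz": [0,0,0],"claw": 0},
    {"delta_rot": [0,0,0],"xyz": [0,0,0],"claw": 0},
    {"delta_rot": [0,0,0],"xyz": [0,0,0],"claw": 0},
    {"delta_rot": [0,0,0],"xyz": [0,0,0],"claw": 0},
  ],
  force=25,
)

```text
time: 23.5
tcp_pos: [0.5479, 0.1304, 0.1117]
eef_rot: [-179.9, -0.2, -9.7]
wrist_force: [3.7, 1.7, -1.1]
finger_gap: 0.0132
```

Call:
apply_moves(
  series=[
    {"delta_rot": [0,0,0],"xyz": [0,0.31,0.09],"claw": 0},
    {"delta_rot": [0,0,0],"xyz": [0,0.3,0.12],"claw": 0},
    {"delta_rot": [0,0,0],"xyz": [0,0.29,0.14],"claw": 0},
  ],
)

```text
time: 23.8
tcp_pos: [0.5446, 0.111, 0.1048]
eef_rot: [-179.6, -0.1, -9.6]
wrist_force: [0.5, 4.9, 8.7]
finger_gap: 0.0134
```

```bash
python3 - <<'E'
from h import *
o=env.observe();print(o["time"],inH(o["tcp_pos"]),o["eef_rot"],o["wrist_force"],o["finger_gap"])
E
```

```text
23.8 [ 0.01182746 -0.00160927  0.10479439] [-1.79601462e+02 -1.09789535e-01 -9.64313792e+00] [0.48834481 4.94971406 8.72096805] 0.013364983035022149
```

Gripped and following the arc. I'll continue down.

Call:
apply_moves(
  series=[
    {"delta_rot": [0,0,0],"xyz": [0,0.27,0.18],"claw": 0},
    {"delta_rot": [0,0,0],"xyz": [0,0.25,0.2],"claw": 0},
    {"delta_rot": [0,0,0],"xyz": [0,0.23,0.22],"claw": 0},
  ],
)

```text
time: 24.1
tcp_pos: [0.5408, 0.0896, 0.0893]
eef_rot: [-179.8, -0.1, -9.7]
wrist_force: [-0.2, 1.6, 7.8]
finger_gap: 0.0134
```

Call:
apply_moves(
  series=[
    {"delta_rot": [0,0,0],"xyz": [0,0.21,0.24],"claw": 0},
    {"delta_rot": [0,0,0],"xyz": [0,0.18,0.26],"claw": 0},
    {"delta_rot": [0,0,0],"xyz": [0,0.12,0.22],"claw": 0},
  ],
)

```text
time: 24.4
tcp_pos: [0.5382, 0.0749, 0.0703]
eef_rot: [-180.0, -0.1, -9.8]
wrist_force: [1.0, -2.6, 5.3]
finger_gap: 0.0134
```

```bash
python3 - <<'E'
from h import *
o=env.observe();print(o["time"],inH(o["tcp_pos"]),o["eef_rot"],o["wrist_force"],o["finger_gap"])
E
```

```text
24.4 [-0.02478928 -0.00143778  0.07028584] [-1.79968710e+02 -7.42896243e-02 -9.81545967e+00] [ 1.03601789 -2.6238954   5.26973373] 0.01344404851076091
```

Call:
apply_moves(
  series=[
    {"delta_rot": [0,0,0],"xyz": [0,0.08,0.16],"claw": 0},
    {"delta_rot": [0,0,0],"xyz": [0,0,0],"claw": 40},
    {"delta_rot": [0,0,0],"xyz": [0,0,0],"claw": 50},
    {"delta_rot": [0,0,0],"xyz": [0,0,0],"claw": 50},
    {"delta_rot": [0,0,0],"xyz": [0,0,0],"claw": 50},
  ],
)

```text
time: 24.9
tcp_pos: [0.5364, 0.0747, 0.0649]
eef_rot: [180.0, 0.1, -9.7]
wrist_force: [-0.2, -0.1, 0.1]
finger_gap: 0.0429
```

Call:
apply_moves(
  series=[
    {"delta_rot": [0,0,0],"xyz": [0,0,0],"claw": 50},
    {"delta_rot": [0,0,0],"xyz": [0,0,0],"claw": 50},
    {"delta_rot": [0,0,0],"xyz": [0,0,0],"claw": 50},
    {"delta_rot": [0,0,0],"xyz": [0,0,-0.4],"claw": 50},
    {"delta_rot": [0,0,0],"xyz": [0,0,-1],"claw": 50},
  ],
)

```text
time: 25.4
tcp_pos: [0.535, 0.0739, 0.0992]
eef_rot: [179.9, 0.3, -9.7]
wrist_force: [0.1, -0.1, -0.6]
finger_gap: 0.0426
```

Call:
apply_moves(
  series=[
    {"delta_rot": [0,0,0],"xyz": [0,0,-1],"claw": 50},
    {"delta_rot": [0,0,0],"xyz": [0,0,-1],"claw": 50},
    {"delta_rot": [0,0,0],"xyz": [0,0.7,-1],"claw": 50},
    {"delta_rot": [0,0,0],"xyz": [0,1,-1],"claw": 50},
    {"delta_rot": [0,0,0],"xyz": [0,0.7,0],"claw": 50},
  ],
)

```text
time: 25.9
tcp_pos: [0.5298, 0.0133, 0.2046]
eef_rot: [-179.8, -0.4, -9.8]
wrist_force: [0.6, -0.9, 0.1]
finger_gap: 0.0427
```

Call:
apply_moves(
  series=[
    {"delta_rot": [0,0,0],"xyz": [0,0,0],"claw": 50},
    {"delta_rot": [0,0,0],"xyz": [0,0,0],"claw": 50},
    {"delta_rot": [0,0,0],"xyz": [0,0,0],"claw": 50},
    {"delta_rot": [0,0,0],"xyz": [0,0,0],"claw": 50},
  ],
)

```text
time: 26.3
tcp_pos: [0.5264, 0.0167, 0.1992]
eef_rot: [179.9, 0.1, -9.6]
wrist_force: [0.3, 0.8, 0.4]
finger_gap: 0.0428
```

```bash
python3 - <<'E'
from h import *
o=env.observe();print(o["time"],inH(o["tcp_pos"]),o["eef_rot"],o["wrist_force"])
c=env.calibration("wrist");im=env.capture("wrist");np.savez("pics/w9.npz",im=im,intrinsics=c["intrinsics"],R=c["R"],t=c["t"])
s=env.capture("side")[130:230,240:340];s=cv2.resize(s,(384,384),interpolation=cv2.INTER_CUBIC)
w=cv2.resize(im[0:240,150:360],(525,600),interpolation=cv2.INTER_CUBIC)
s=np.vstack([cv2.resize(s,(275,275)),np.zeros((325,275,3),np.uint8)])
cv2.imwrite("pics/w9.png",np.hstack([w,s])[...,::-1])
for n,q in(("end rear top z37",(-.14,0,.037)),("tab point",(-.033,0,.068)),("stop0",(0,0,.037))): print(n,((proj(c,H(*q))-[150,0])*2.5).round(1))
E
```

```text
26.3 [-0.08422432  0.00029193  0.19918268] [ 1.79949655e+02  1.11083274e-01 -9.58435506e+00] [0.33012119 0.76604201 0.35662263]
end rear top z37 [267.5 578.3]
tab point [269.4 300.8]
stop0 [269.5 197.6]
```

View pics/w9.png

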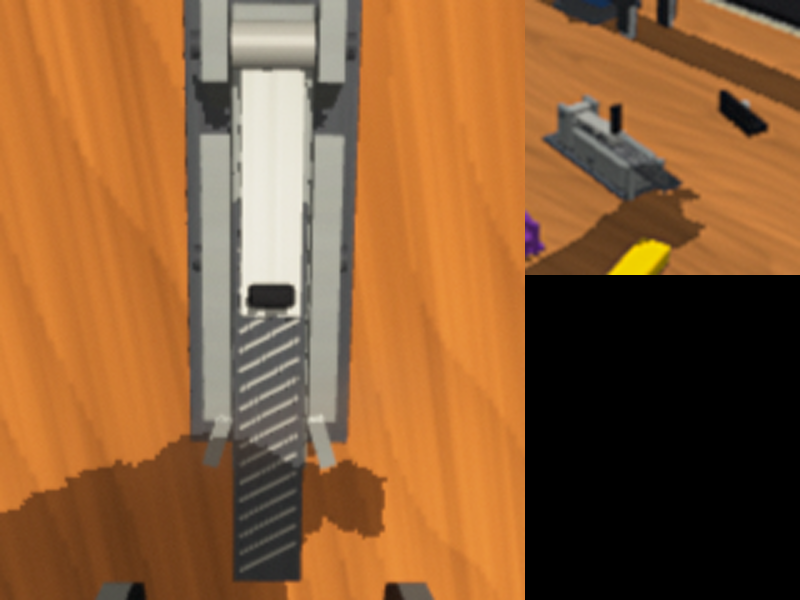

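The clip is down on the file, with the tab at (271,296). The file lies straight in the channel with its rear end at y≈579; a rear end at x = -140 mm predicts 578. I'll check that the file did not shift while the clip closed.

```bash
python3 - <<'E'
from h import *
for n,v0 in(("w7",244),("w9",231)):
    B=dict(np.load(f"pics/{n}.npz"));g=B["im"].astype(float)
    cu=proj(B,H(-.135,0,.037))[0]
    col=g[v0-10:v0+9,int(cu)-8:int(cu)+9].mean(1); 
    r=col[:,0]-col[:,2]; lo,hi=np.median(r[:5]),np.median(r[-5:]); i=np.argmax(r>(lo+hi)/2)
    v=v0-10+i-1+((lo+hi)/2-r[i-1])/(r[i]-r[i-1])
    print(n,lo,hi,v,inH(plane(B,(cu,v),.037)).round(4), inH(plane(B,(cu,v),.030)).round(4))
E
```

```text
w7 2.117647058823529 94.70588235294117 244.8483063328424 [-1.412e-01 -1.000e-04  3.700e-02] [-1.444e-01 -1.000e-04  3.000e-02]
w9 2.352941176470587 101.29411764705883 232.13834422657953 [-0.1408 -0.      0.037 ] [-1.437e-01 -1.000e-04  3.000e-02]
```

```bash
python3 -c "
from cell import env
print(env.close_job(), env.observe()['time'])"
```

```text
the job is handed in; nothing more can be done
the job is handed in; nothing more can be done
```

The job is handed in, and by my last checks the file is clamped in the grey holder. I raised the clip by its tab until it stayed up, slid the larger grey file in, and pressed the stop back. Then I let go, swung the clip down and backed the arm off, by about 26 s on the robot's clock.

- **Stop press:** The sliding force rose from about 1.5 N to 5 N over 1.7 mm of travel, which puts the stop about 2.2 mm back. I held that for over 0.3 s before letting go.
- **Final picture:** The clip lies down on the file and the file is straight on the channel's middle line. Its rear end measures -140.8 mm along the channel, against -141.2 mm before the clip came down, so closing the clip did not push it back. The wax bar was not touched, and I went nowhere near the scraper and brush. I took no last picture to check them.
- **Not measured directly:** The clip angle and the stop's remaining press were only inferred. Contact was felt with the front end near -0.5 mm, and the picture now puts it near -0.8 mm. These agree to the camera's 1–2 mm, so the picture alone can't prove the last 0.4–1 mm of press.
- **Disagreement:** The wrist camera showed the file turned about 1.2° in the jaws, though they should have squared it. I turned the tool to match, and the file went in with no noticeable side force.

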